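# Pack the mirror-hanging caddy

## Robot

A 6-joint arm with a two-finger parallel gripper is mounted at the origin on the work surface. World frame = base frame: x ahead of the robot, y to its left, z up, the work surface at z = 0. Lengths are in m, angles in rad, forces in N, time in s.
With the tool pointing down it reaches from about 0.375 to 0.975 m from the base axis. Payload 3.8 kg.
Tool frame: the origin (TCP) lies on the mounting face of the last link; the fingertips stand 173 mm ahead of it and the grasp point (between the pads) lies 155 mm ahead of it (bot.hold_point_z is the distance from the TCP to the grasp point, in m); z points along the fingers, y is the line along which they close (so a half turn about z gives the same grasp; the last joint's range is limited). The gripper opens to 85 mm and grips with 20 to 120 N. Pads are 22 mm wide; open, the fingers measure 114 mm over their backs; the gripper's body (76 mm by 85 mm) begins 54 mm behind the grasp point. The pads swing forward as they close: fully open they stand 13 mm farther back than shut.
Start: joints at [-1.272, 0.264, 1.604, -0, 1.274, -0.037], TCP at [0.222, -0.637, 0.405] pointing down, gripper open.
Joint ranges: [-2.63, 2.63], [-0.94, 2.18], [0.31, 2.57], [-1.31, 4.45], [0, 2.66], [-2.55, 2.55]. Speed limits (rad/s): [2.57, 2.57, 3.14, 3.14, 3.14, 3.14].

## Interface

Orientations are given as a rotation vector (axis times angle).
In Python, from workcell import bot, optics gives the robot as it stands.
- The arm moves only by the shell command python3 -m jog 'ROWS' [OPENING] [FORCE]. ROWS is JSON, a list of rows, each an object of numbers: "dx", "dy", "dz": the shift along the tool's x, y, z in mm; "ax", "ay", "az": the turn, a rotation vector about the tool's x, y, z in degrees. A call has 1 to 20 rows; each row shifts and turns the commanded pose from where the row before left it, along the tool's axes as they then stand; what a row does not reach is not made up. A row lasts 1/12 s, in which the tool goes at most 41.7 mm and 7.16 degrees, less where a joint would pass 70% of its speed; a pose out of reach is approached as far as the arm can. A call with a gripper value outside its range is refused whole. OPENING is the opening, from 0 (shut) to 1 (fully open), set as the call begins (- or left out, the last holds). The fingers move at their own pace and stop on an object; FORCE is the grip in N (left out, the last holds). Time passes only in rows, so rows that do not move let the fingers close. It gives the time, the measured TCP pose, the force, the opening and the grip force at its end, in the units of the state.
- bot.read_state(): the state, without advancing time (a new reading comes with each control period).
- optics.read_camera(name): name is "scene" or "top" or "wrist"; returns a dict with "img" (384x512x3 uint8, red, green, blue), "vertical_fov" (degrees; the focal length in pixels is half the picture's height over the tangent of half this angle, whatever the lens; pixels are square), "cx", "cy" (the principal point, pixels), "k1" (the pictures are not rectified: a ray, as slopes to the right and down, at radius r is drawn at 1 + k1 r^2 times it, then the intrinsics apply), "R" (3x3) and "t" (3): a world point X has camera coordinates R X + t; the wrist camera has in their place "tool_from_camera" (4x4, takes a point from camera to tool coordinates, whose origin is the TCP and whose axes are the flange's). Camera axes: x right, y down, z forward; pixel columns grow to the right and rows downward; lengths in m; the calibration is good to about 2 mm. A picture is of the moment at which its call begins: read the wrist's pose just before it. There is no depth.
- bot.finish_job(): hands the job in; it is judged then, once.
The state is a dict: "time": time; "q": joint angles; "joint_vel": joint speeds; "joint_torque": joint torques, N m; "tool_pos": TCP position; "tcp_rot": TCP orientation; "wrist_force": force on the tool from outside, world axes, zero at the start; "torque": the same for the moment, N m; "width": opening from 0.0 (shut) to 1.0 (fully open); "grip_force": force on a finger pad.
Only numpy, scipy, OpenCV 4.12 (cv2) and the standard library are available. Lean on these libraries where they do the work, as an engineer would, in place of code of your own. Each camera call takes 0.05 s, during which the arm holds its last target. There are 200 camera calls.

## Task

Pack the walnut caddy for hanging the mirror: put the chrome hook in the pale blue dish, the aluminium corner clamp in the orange bin, the tape measure in the black bin and the clear nail dispenser in the white bin. Set each one down (do not drop it) flat on the floor of its place, the same way up as it stands now. Leave the brass hook and the dark steel clamp where they are.

Things in the scene. Friction and masses are not known exactly. Their poses are not given: they have to be found in the camera images.
- chrome_hook: CHROME (silver) adhesive wall hook lying pad down: plate 46 (x) x 34 (y) x 7 mm, white pad beneath; from its middle rises a shank 7 (x) x 12 (y) mm to 46 mm height, with a lip reaching 20 mm to +x at the top (lip end 52 mm high). Origin: centre of the underside, z up. Pinch from above across the 12 mm (y). Loose, about 60 g. Goes into the pale blue dish.
- alu_clamp: Bright ALUMINIUM (silver-grey) corner clamp: base 54 x 54 x 8 mm, L-shaped fence 18 mm high along its -x and -y edges, red spring clip standing in the middle, 26 (x) x 14 (y) mm, top at 52 mm. Origin: centre of the underside, z up. Pinch the clip from above across 14 mm (y), fingertips above the fence. Loose, about 140 g. Goes into the orange bin.
- tape_measure: Tape measure with a yellow case and a black disc on each side, 52 mm (x) by 28 mm thick (y), 52 mm high, standing upright. Origin: centre of the underside; z up. Grip across the 28 mm (along y). Loose, about 160 g. Goes into the black bin.
- nail_dispenser: Clear acrylic nail dispenser, 40 x 40 mm square and 50 mm high, with nails showing inside and a red push button on top (60 mm in all), standing upright. Origin: centre of the underside; z up. Grip across x or y (40 mm). Loose, about 120 g. Goes into the white bin.
- bin_orange: Orange plastic square bin, 94 mm outside, 86 mm inside, 25 mm high, floor 4 mm thick, fixed in one of four places (2 x 2, 98 mm apart) of the walnut caddy (rim 30 mm above the table). Origin: centre of its underside, 8 mm above the table; inner floor at z = 4 mm in its frame; x, y along its sides. For the aluminium clamp.
- bin_black: Black plastic square bin, 94 mm outside, 86 mm inside, 25 mm high, floor 4 mm thick, fixed in one of four places (2 x 2, 98 mm apart) of the walnut caddy (rim 30 mm above the table). Origin: centre of its underside, 8 mm above the table; inner floor at z = 4 mm in its frame; x, y along its sides. For the tape measure.
- bin_white: White plastic square bin, 94 mm outside, 86 mm inside, 25 mm high, floor 4 mm thick, fixed in one of four places (2 x 2, 98 mm apart) of the walnut caddy (rim 30 mm above the table). Origin: centre of its underside, 8 mm above the table; inner floor at z = 4 mm in its frame; x, y along its sides. For the nail dispenser.
- brass_hook: Look-alike, to be left alone: BRASS (golden) adhesive wall hook lying pad down: plate 46 (x) x 34 (y) x 7 mm, white pad beneath; from its middle rises a shank 7 (x) x 12 (y) mm to 46 mm height, with a lip reaching 20 mm to +x at the top (lip end 52 mm high). Origin: centre of the underside, z up. Pinch from above across the 12 mm (y). Loose, about 60 g. 
- black_clamp: Look-alike, to be left alone: DARK steel (nearly black) corner clamp: base 54 x 54 x 8 mm, L-shaped fence 18 mm high along its -x and -y edges, red spring clip standing in the middle, 26 (x) x 14 (y) mm, top at 52 mm. Origin: centre of the underside, z up. Pinch the clip from above across 14 mm (y), fingertips above the fence. Loose, about 140 g. 
- blue_dish: Pale blue round ceramic dish, 94 mm across the rim outside, 86 mm inside, narrowing to 76 mm at the flat inner floor, 25 mm high, floor 4 mm thick, fixed in one of four places (2 x 2, 98 mm apart) of the walnut caddy. Origin: centre of its underside, 8 mm above the table; inner floor at z = 4 mm in its frame. For the chrome hook.

How it is judged:
By the outcome, as a careful person would: the job done as asked, in the order asked, and still so for the second after the job is handed in, with the robot touching nothing.
It also fails if it takes over 106 s, if anything falls off the work surface, if the arm or the gripper's body presses on something with over 40 N, if the wrist force passes 120 N, or if a joint passes its speed limit or range.

## Working session

There is one attempt and no reset: what is moved stays moved. The work goes in short steps, Python scripts to look and compute and a shell command to move; the robot and the scene stay as the last step left them, time stands still between calls to the robot, and variables do not carry over. Pictures are saved under pics/ and viewed, at most 14 in all, crops included, and the job is handed in when it is done.

```bash
mkdir -p pics; ls
python3 - <<'E'
from workcell import bot, optics
import cv2,pickle
d={}
for n in("scene","top","wrist"):
    s=bot.read_state();c=optics.read_camera(n);d[n]=c
    cv2.imwrite(f"pics/{n}0.png",c["img"][:,:,::-1])
    print(n,{k:v for k,v in c.items() if k!="img"})
print(s)
pickle.dump((s,d),open("c0.pkl","wb"))
E
```

```text
pics
scene {'vertical_fov': 49.928905262426106, 'cx': 254.09505221438906, 'cy': 185.32688377254013, 'k1': -0.07153174799917511, 'R': array([[-0.5703315 ,  0.82140759, -0.00339895],
       [ 0.57287485,  0.3947944 , -0.71829784],
       [-0.58867341, -0.41161506, -0.69572743]]), 't': array([ 0.29687532, -0.27017827,  1.38613722])}
top {'vertical_fov': 55.24282033032338, 'cx': 256.0200021496267, 'cy': 189.32365978192973, 'k1': 0.014259363873388463, 'R': array([[-0.02044945, -0.99965781, -0.01631209],
       [-0.99827667,  0.02131337, -0.05467565],
       [ 0.0550046 ,  0.01516589, -0.99837092]]), 't': array([0.01152995, 0.52026801, 0.89900679])}
wrist {'vertical_fov': 58.32717727263326, 'cx': 257.81699767192174, 'cy': 192.18853957444995, 'k1': -0.06115063066506969, 'tool_from_camera': array([[ 8.34336313e-05, -9.65774994e-01, -2.59381292e-01,
         6.60561857e-02],
       [ 9.99999987e-01,  4.41090320e-05,  1.57429357e-04,
         7.22240100e-04],
       [-1.40600279e-04, -2.59381301e-01,  9.65774985e-01,
         3.19456597e-02],
       [ 0.00000000e+00,  0.00000000e+00,  0.00000000e+00,
         1.00000000e+00]])}
{'time': 0.1, 'q': array([-1.27190843e+00,  2.64696967e-01,  1.60526753e+00, -5.15202340e-06,
        1.27370901e+00, -3.69039666e-02]), 'joint_vel': array([ 0.00032582, -0.00245172, -0.00315363, -0.00042086,  0.00112493,
       -0.00013341]), 'joint_torque': array([-1.60490799e-04, -5.16706967e+01, -3.68588483e+01, -9.48028310e-05,
        6.21321058e-03, -7.44447516e-05]), 'tool_pos': array([ 0.22232531, -0.63699929,  0.403457  ]), 'tcp_rot': array([-3.09538351e+00, -5.24643710e-01,  4.34321073e-04]), 'wrist_force': array([ 0.57567524, -0.5994475 , -0.19447294]), 'torque': array([-0.01926317, -0.03039705,  0.03609739]), 'grip_force': 0.0, 'width': 0.9977366903670855}
```

View pics/top0.png

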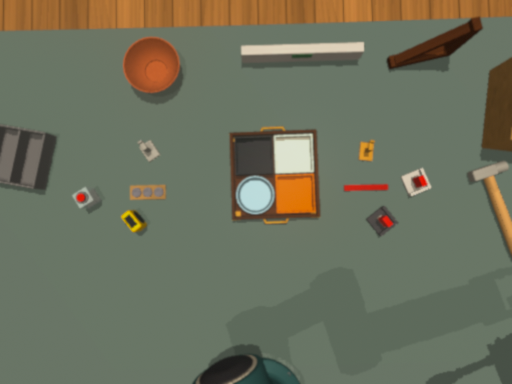

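View pics/scene0.png

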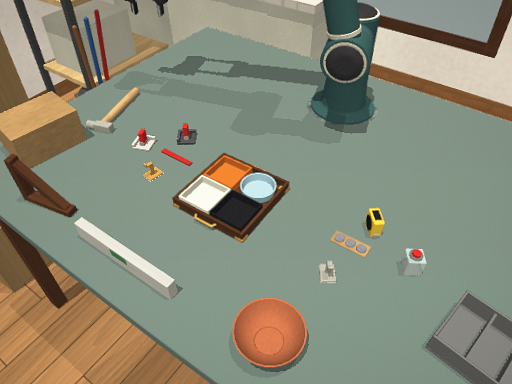

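The top view shows the chrome hook at (148,150), nail dispenser (83,197), tape (133,220), alu clamp (417,182), dark clamp (381,221) and brass hook (367,150). In the caddy: black bin (254,156), white (294,155), blue dish (255,195), orange (296,195). The scene view agrees with this.

```bash
cat > h.py <<'E'
import numpy as np,cv2
from scipy.spatial.transform import Rotation as Ro
from workcell import bot,optics
def und(c,px):
    f=192/np.tan(np.radians(c["vertical_fov"]/2))
    K=np.array([[f,0,c["cx"]],[0,f,c["cy"]],[0,0,1.]])
    p=cv2.undistortPoints(np.array(px,float).reshape(-1,1,2),K,np.array([c["k1"],0,0,0.])).reshape(-1,2)
    return np.c_[p,np.ones(len(p))]
def pose(c,s=None):  # world_from_cam R, origin
    if "R" in c: return c["R"].T,-c["R"].T@c["t"]
    T=c["tool_from_camera"];A=Ro.from_rotvec(s["tcp_rot"]).as_matrix()
    return A@T[:3,:3],A@T[:3,3]+s["tool_pos"]
def plane(c,px,z,s=None):
    R,o=pose(c,s);d=und(c,px)@R.T
    return o+d*((z-o[2])/d[:,2])[:,None]
def proj(c,X,s=None):
    R,o=pose(c,s);p=(np.atleast_2d(X)-o)@R
    f=192/np.tan(np.radians(c["vertical_fov"]/2))
    a=p[:,:2]/p[:,2:];r2=(a**2).sum(1,keepdims=True)
    return a*(1+c["k1"]*r2)*f+[c["cx"],c["cy"]]
def snap(name):
    s=bot.read_state();return s,optics.read_camera(name)
def comp(mask,lo=8):
    n,l,st,ce=cv2.connectedComponentsWithStats(mask.astype(np.uint8))
    return [(i,st[i],ce[i],l==i) for i in range(1,n) if st[i][4]>=lo]
def togo(s,xy,z,yaw=None):
    """tool-frame step to world TCP (x,y,z) for a tool pointing down, mm; and az deg making tool y axis point at yaw (mod 180)"""
    A=Ro.from_rotvec(s["tcp_rot"]).as_matrix()
    d=A.T@(np.array([*xy,z])-s["tool_pos"])*1000
    out=[d.round(1)]
    if yaw is not None:
        cur=np.degrees(np.arctan2(A[1,1],A[0,1]));out.append(round(-((yaw-cur+90)%180-90),1))
    return out
E
python3 - <<'E'
from h import *
import pickle
s,d=pickle.load(open("c0.pkl","rb"));c=d["top"]
P=dict(chook=(148,150,.01),nail=(83,197,.06),tape=(133,220,.052),alu=(417,182,.01),black=(381,221,.01),brass=(367,150,.01),bb=(254,156,.012),bw=(294,155,.012),dish=(255,195,.012),bo=(296,195,.012))
for k,(u,v,z) in P.items(): print(k,plane(c,[(u,v)],z)[0].round(3))
hsv=cv2.cvtColor(c["img"],cv2.COLOR_RGB2HSV)
for n,m in dict(orange=(hsv[...,0]<18)&(hsv[...,1]>220)&(hsv[...,2]>180),white=(hsv[...,1]<30)&(hsv[...,2]>190),blue=(hsv[...,0]>88)&(hsv[...,0]<110)&(hsv[...,2]>150)&(hsv[...,1]>30)).items():
    for i,st,ce,l in comp(m,300): print(n,st,ce.round(1))
A=Ro.from_rotvec(s["tcp_rot"]).as_matrix();print(A.round(3))
# caddy from the rim's outer dark brown
m=cv2.inRange(c["img"],(0,0,0),(100,60,50))
for i,st,ce,l in comp(m,1000): print("dark",st,ce, cv2.minAreaRect(np.argwhere(l)[:,::-1].astype(np.float32)))
E
```

```text
chook [0.626 0.271 0.01 ]
nail [0.508 0.411 0.06 ]
tape [0.451 0.295 0.052]
alu [ 0.53  -0.399  0.01 ]
black [ 0.436 -0.306  0.01 ]
brass [ 0.613 -0.279  0.01 ]
bb [0.604 0.004 0.012]
bw [ 0.605 -0.096  0.012]
dish [0.506 0.004 0.012]
bo [ 0.504 -0.099  0.012]
orange [ 276  177   39   36 1194] [294.4 195.5]
white [ 275  140   36   33 1081] [292.3 155.6]
blue [237 180  36  34 856] [254.9 196. ]
[[ 0.944  0.33  -0.001]
 [ 0.33  -0.944  0.002]
 [ 0.    -0.002 -1.   ]]
dark [ 387   18   95   51 1697] [436.65880966  45.66352387] ((436.2789306640625, 48.00849151611328), (23.507537841796875, 102.7433853149414), 65.17945861816406)
dark [ 483   59   29   92 2080] [498.96346154 108.57259615] ((497.0, 104.5), (91.0, 28.0), 90.0)
```

```bash
python3 -m jog '[{"dx":31.8,"dy":-13.3},{"dx":31.8,"dy":-13.3},{"dx":31.8,"dy":-13.3},{"dx":31.8,"dy":-13.3},{"dx":31.8,"dy":-13.3},{"dx":31.8,"dy":-13.3},{"dx":31.8,"dy":-13.3},{"dx":31.8,"dy":-13.3},{"dx":31.8,"dy":-13.3},{"dx":31.8,"dy":-13.3},{"dx":31.8,"dy":-13.3},{"dx":31.8,"dy":-13.3},{"az":6.4},{"az":6.4},{"az":6.5},{}]'
python3 - <<'E'
from h import *
import pickle
s,c=snap("wrist");pickle.dump((s,c),open("w1.pkl","wb"))
cv2.imwrite("pics/w1.png",c["img"][:,:,::-1]);print(s["tool_pos"],s["wrist_force"])
for n,X in dict(alu=(.53,-.399,.01),brass=(.613,-.279,.01)).items(): print(n,proj(c,X,s).round())
E
```

```text
[ 0.22235396 -0.6370383   0.40361877] [0.45677487 0.34987567 0.84375692]
alu [[ 123. -231.]]
brass [[  51. -301.]]invalid input
```

View pics/w1.png

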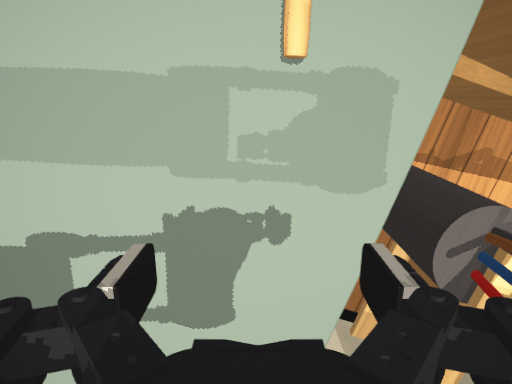

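The move was refused, probably because of the empty row, so the wrist camera still shows bare table from the start pose. The fingers fill rows below 240, so objects need to sit in the upper part.

```bash
python3 -m jog '[{"dx":31.8,"dy":-13.3},{"dx":31.8,"dy":-13.3},{"dx":31.8,"dy":-13.3},{"dx":31.8,"dy":-13.3},{"dx":31.8,"dy":-13.3},{"dx":31.8,"dy":-13.3},{"dx":31.8,"dy":-13.3},{"dx":31.8,"dy":-13.3},{"dx":31.8,"dy":-13.3},{"dx":31.8,"dy":-13.3},{"dx":31.8,"dy":-13.3},{"dx":31.8,"dy":-13.3},{"az":6.4},{"az":6.4},{"az":6.5},{"dz":0}]'
python3 - <<'E'
from h import *
import pickle
s,c=snap("wrist");pickle.dump((s,c),open("w1.pkl","wb"))
cv2.imwrite("pics/w1b.png",c["img"][:,:,::-1]);print(s["time"],s["tool_pos"],s["tcp_rot"],s["wrist_force"])
for n,X in dict(alu=(.53,-.399,.01),brass=(.613,-.279,.01)).items(): print(n,proj(c,X,s).round())
E
```

```text
0.2 [ 0.22236893 -0.63710276  0.40381113] [-3.09602116e+00 -5.24722876e-01  2.83653053e-04] [-0.37729414 -0.03674867  0.8491478 ]
alu [[ 122. -231.]]
brass [[  51. -301.]]invalid input
```

View pics/w1b.png

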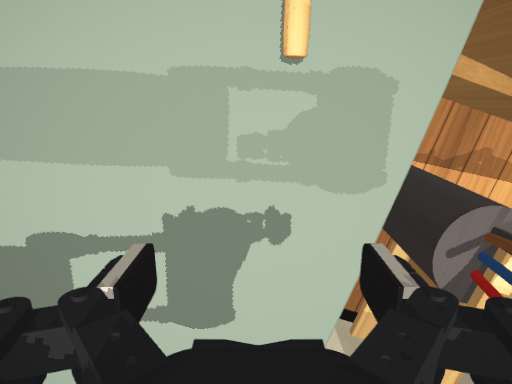

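The move was refused again and the picture hasn't changed. I'll test the row format.

```bash
python3 -m jog '[{"dx":31.8,"dy":-13.3,"dz":0,"ax":0,"ay":0,"az":0}]'; python3 -m jog '[{"dx":31,"dy":-13}]' - -; python3 -m jog '[{"dx":31,"dy":-13}]' 1 40
```

```text
time: 0.33
tool_pos: [0.2449, -0.6168, 0.4042]
tcp_rot: [3.097, 0.518, -0.004]
wrist_force: [1.9, 0.5, -0.8]
width: 1.002
grip_force: 0.0invalid input
invalid input
```

All six keys are needed in every row.

```bash
python3 -m jog '[{"dx":31.8,"dy":-13.3,"dz":0,"ax":0,"ay":0,"az":0},{"dx":31.8,"dy":-13.3,"dz":0,"ax":0,"ay":0,"az":0},{"dx":31.8,"dy":-13.3,"dz":0,"ax":0,"ay":0,"az":0},{"dx":31.8,"dy":-13.3,"dz":0,"ax":0,"ay":0,"az":0},{"dx":31.8,"dy":-13.3,"dz":0,"ax":0,"ay":0,"az":0},{"dx":31.8,"dy":-13.3,"dz":0,"ax":0,"ay":0,"az":0},{"dx":31.8,"dy":-13.3,"dz":0,"ax":0,"ay":0,"az":0},{"dx":31.8,"dy":-13.3,"dz":0,"ax":0,"ay":0,"az":0},{"dx":31.8,"dy":-13.3,"dz":0,"ax":0,"ay":0,"az":0},{"dx":31.8,"dy":-13.3,"dz":0,"ax":0,"ay":0,"az":0},{"dx":31.8,"dy":-13.3,"dz":0,"ax":0,"ay":0,"az":0},{"dx":0,"dy":0,"dz":0,"ax":0,"ay":0,"az":6.4},{"dx":0,"dy":0,"dz":0,"ax":0,"ay":0,"az":6.4},{"dx":0,"dy":0,"dz":0,"ax":0,"ay":0,"az":6.4},{"dx":0,"dy":0,"dz":0,"ax":0,"ay":0,"az":0},{"dx":0,"dy":0,"dz":0,"ax":0,"ay":0,"az":0}]'
python3 - <<'E'
from h import *
import pickle
s,c=snap("wrist");pickle.dump((s,c),open("w1.pkl","wb"))
cv2.imwrite("pics/w1c.png",c["img"][:,:,::-1]);print(s["time"],s["tool_pos"],s["tcp_rot"],s["wrist_force"])
for n,X in dict(alu=(.53,-.399,.01),brass=(.613,-.279,.01),black=(.436,-.306,.01)).items(): print(n,proj(c,X,s).round())
E
```

```text
time: 1.67
tool_pos: [0.5302, -0.3607, 0.4045]
tcp_rot: [-3.141, -0.006, 0.0]
wrist_force: [-0.1, 0.2, -1.2]
width: 1.002
grip_force: 0.0
1.6667 [ 0.53015071 -0.3607375   0.40454515] [-3.14141541e+00 -6.23799974e-03  2.83473425e-04] [-0.11551823  0.21530793 -1.22321158]
alu [[293. 164.]]
brass [[177.  83.]]
black [[209. 245.]]
```

View pics/w1c.png

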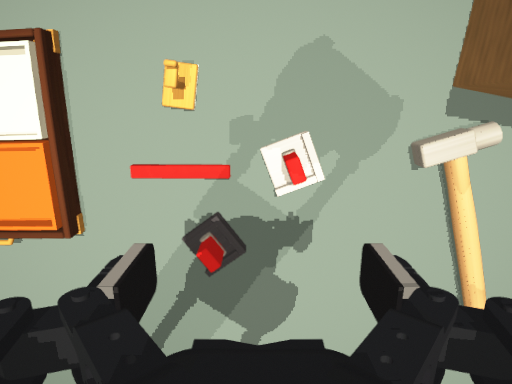

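The wrist view shows the alu clamp at (293,164) with its red clip at (293,168). The brass hook is at (180,85), the dark clamp at (214,243) and the caddy's right edge at x≈70. Next I'll measure the clamp, then fly over the caddy to the chrome hook.

Run:
```python
from h import *
import pickle
s,c=pickle.load(open("w1.pkl","rb"))
im=c["img"];sub=np.zeros(im.shape[:2],bool);sub[115:215,245:345]=1
hsv=cv2.cvtColor(im,cv2.COLOR_RGB2HSV)
red=sub&(hsv[...,1]>150)&((hsv[...,0]<8)|(hsv[...,0]>172))
alu=sub&(hsv[...,1]<35)&(hsv[...,2]>120)
for n,m,z in(("base",alu|red,.01),("red top",red,.052),("red low",red,.01)):
    l=max(comp(m,20),key=lambda t:t[1][4])[3]
    r=cv2.boxPoints(cv2.minAreaRect(np.argwhere(l)[:,::-1].astype(np.float32)))
    w=plane(c,r,z,s)[:,:2];e=np.diff(w,axis=0)
    print(n,l.sum(),r.round().tolist(),w.mean(0).round(4),(np.linalg.norm(e,axis=1)*1000).round(1),np.degrees(np.arctan2(e[:,1],e[:,0])).round(1))
# fence side brightness map
g=cv2.cvtColor(im,cv2.COLOR_RGB2GRAY)[125:205,255:330]
cv2.imwrite("pics/alu.png",cv2.resize(im[125:205,255:330,::-1],None,fx=7,fy=7,interpolation=cv2.INTER_CUBIC))
```

```text
base 9588 [[245.0, 115.0], [344.0, 115.0], [344.0, 214.0], [245.0, 214.0]] [ 0.5279 -0.4007] [102.5 108.2 110.3] [ -89.6 -176.2   90.2]
red top 431 [[282.0, 156.0], [296.0, 151.0], [306.0, 180.0], [293.0, 185.0]] [ 0.534  -0.3959] [13.2 30.  13.4] [ -69.5 -158.4  110.9]
red low 431 [[282.0, 156.0], [296.0, 151.0], [306.0, 180.0], [293.0, 185.0]] [ 0.5259 -0.4005] [14.9 33.9 15.2] [ -69.5 -158.4  110.9]
```

View pics/alu.png

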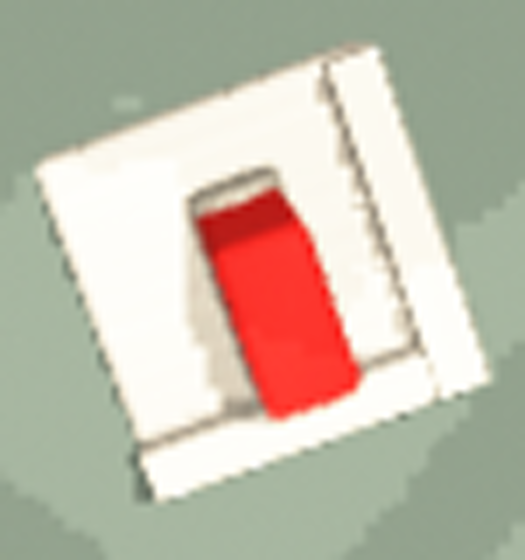

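The zoomed clamp shows fences on its right and lower edges, a top face around (290,318) in the crop, and the clip's long axis running from upper left to lower right.

Run:
```python
from h import *
import pickle
s,c=pickle.load(open("w1.pkl","rb"))
f=lambda p,z:plane(c,[np.array(p)/7+[254.93,124.93]],z,s)[0]
B=[f((38,168),.008),f((378,45),.018),f((490,378),.018),f((155,500),.018)]
T=[f(p,.052) for p in((215,252),(303,228),(358,380),(275,418))]
for Q in(B,T):
    Q=np.array(Q)[:,:2];e=np.diff(Q,axis=0);print(Q.mean(0).round(4),(1e3*np.linalg.norm(e,axis=1)).round(1),np.degrees(np.arctan2(e[:,1],e[:,0])).round(1))
# orange bin rough yaw is small; step to a view of the chrome hook with the caddy on the way
t=bot.read_state();print(togo(t,(.55,-.04),.405),togo(t,(.55,.30),.405))
```

```text
[ 0.5311 -0.3979] [53.2 53.3 54. ] [ -68.3 -159.1  111. ]
[ 0.5316 -0.3976] [12.2 22.5 12.4] [ -74.2 -158.5  115.7]
[array([  21.1, -320.8,   -0.4])] [array([ 2.240e+01, -6.608e+02, -4.000e-01])]
```

```bash
python3 -m jog '[{"dx":-4,"dy":-40,"dz":0,"ax":0,"ay":0,"az":0},{"dx":-4,"dy":-40,"dz":0,"ax":0,"ay":0,"az":0},{"dx":-4,"dy":-40,"dz":0,"ax":0,"ay":0,"az":0},{"dx":-4,"dy":-40,"dz":0,"ax":0,"ay":0,"az":0},{"dx":-4,"dy":-40,"dz":0,"ax":0,"ay":0,"az":0},{"dx":-4,"dy":-40,"dz":0,"ax":0,"ay":0,"az":0},{"dx":-4,"dy":-40,"dz":0,"ax":0,"ay":0,"az":0},{"dx":-4,"dy":-40,"dz":0,"ax":0,"ay":0,"az":0},{"dx":0,"dy":0,"dz":0,"ax":0,"ay":0,"az":0},{"dx":0,"dy":0,"dz":0,"ax":0,"ay":0,"az":0}]' >/dev/null
python3 - <<'E'
from h import *
import pickle
s,c=snap("wrist");pickle.dump((s,c),open("w2.pkl","wb"));cv2.imwrite("pics/w2.png",c["img"][:,:,::-1]);print(s["tool_pos"])
E
python3 -m jog '[{"dx":4,"dy":-40,"dz":0,"ax":0,"ay":0,"az":0},{"dx":4,"dy":-40,"dz":0,"ax":0,"ay":0,"az":0},{"dx":4,"dy":-40,"dz":0,"ax":0,"ay":0,"az":0},{"dx":4,"dy":-40,"dz":0,"ax":0,"ay":0,"az":0},{"dx":4,"dy":-40,"dz":0,"ax":0,"ay":0,"az":0},{"dx":4,"dy":-40,"dz":0,"ax":0,"ay":0,"az":0},{"dx":4,"dy":-40,"dz":0,"ax":0,"ay":0,"az":0},{"dx":4,"dy":-40,"dz":0,"ax":0,"ay":0,"az":0},{"dx":0,"dy":0,"dz":0,"ax":0,"ay":0,"az":0},{"dx":0,"dy":0,"dz":0,"ax":0,"ay":0,"az":0}]' >/dev/null
python3 - <<'E'
from h import *
import pickle
s,c=snap("wrist");pickle.dump((s,c),open("w3.pkl","wb"));print(s["time"],s["tool_pos"],s["tcp_rot"])
p2=cv2.imread("pics/w2.png");p3=c["img"][:,:,::-1]
cv2.imwrite("pics/w23.png",np.vstack([p2[:290],p3[:300]]))
for X in((.626,.271,.01),(.451,.295,.052),(.508,.411,.06)):print(proj(c,X,s).round())
E
```

```text
[ 0.49754357 -0.03917612  0.40497165]
3.4333 [0.5308139  0.27952186 0.40416108] [ 3.14078286e+00  4.30459562e-03 -4.34654943e-04]
[[266.  71.]]
[[241. 249.]]
[[119. 197.]]
```

View pics/w23.png

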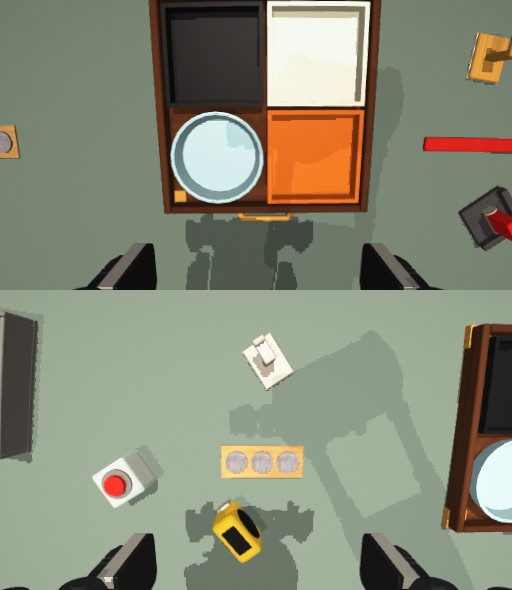

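The upper half shows the caddy: dish centre (217,157), orange (314,157), white (317,54), black (215,54). The lower half (rows offset by 290) shows the chrome hook at (267,71), nail dispenser (120,190) and tape (238,240).

Run:
```python
from h import *
import pickle
s,c=pickle.load(open("w2.pkl","rb"));hsv=cv2.cvtColor(c["img"],cv2.COLOR_RGB2HSV);H,S,V=[hsv[...,i].astype(int) for i in range(3)]
def rep(n,m,box,z,c=c,s=s):
    k=np.zeros(m.shape,bool);x0,y0,x1,y1=box;k[y0:y1,x0:x1]=1
    l=max(comp(m&k,20),key=lambda t:t[1][4])[3];pts=np.argwhere(l)[:,::-1].astype(np.float32)
    h=cv2.convexHull(pts);w=plane(c,h.reshape(-1,2),z,s)[:,:2].astype(np.float32)*1000
    print(n,l.sum(),[np.round(v,1) for v in cv2.minAreaRect(w)])
rep("orange",(H<20)&(S>150)&(V>120),(255,95,380,210),.033)
rep("white",(S<60)&(V>120),(255,0,375,112),.033)
rep("dish",(H>80)&(H<110)&(S>20)&(V>130),(160,105,275,208),.033)
s,c=pickle.load(open("w3.pkl","rb"));hsv=cv2.cvtColor(c["img"],cv2.COLOR_RGB2HSV);H,S,V=[hsv[...,i].astype(int) for i in range(3)]
rep("button",(S>150)&((H<10)|(H>170)),(90,150,170,225),.06,c,s)
rep("nailall",(S<25)|((S>150)&((H<10)|(H>170))),(85,155,165,220),.05,c,s)
rep("tape yellow",(S>150)&(H>18)&(H<35),(190,200,280,290),.052,c,s)
im=c["img"][:,:,::-1]
z=lambda x,y:cv2.resize(im[y:y+70,x:x+65],None,fx=6,fy=6,interpolation=cv2.INTER_CUBIC)
cv2.imwrite("pics/zoom.png",np.hstack([z(235,35),z(205,205)]))
for x,y in((267,85),(280,80),(260,55),(240,60)):print(hsv[y,x])
```

```text
orange 8533 [array([508.8, -96.1]), array([95. , 94.4]), np.float64(0.8)]
white 10383 [array([606.8, -94.7]), array([93.2, 94.1]), np.float64(0.7)]
dish 5888 [array([506.4,   1.4]), array([91.4, 90.9]), np.float64(86.8)]
button 354 [array([509.5, 415.6]), array([19.1, 21.3]), np.float64(42.2)]
nailall 1662 [array([513.8, 408.3]), array([39.3, 56.7]), np.float64(31.1)]
tape yellow 1217 [array([458.4, 298.5]), array([58.8, 38. ]), np.float64(38.2)]
[ 21  40 190]
[ 23  13 251]
[ 23  19 247]
[ 52  32 177]
```

View pics/zoom.png

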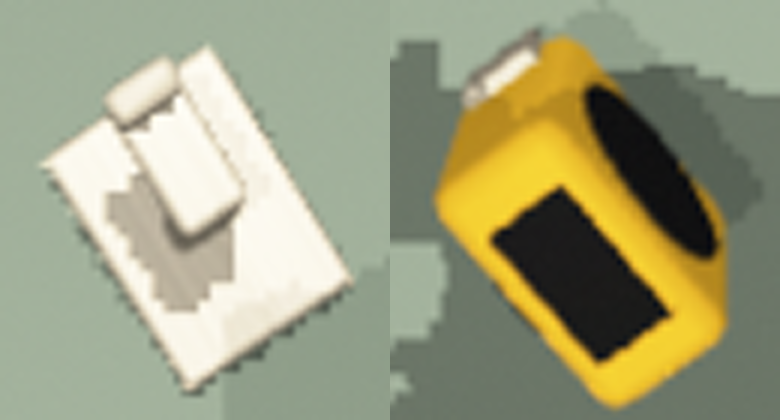

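The left crop shows the hook plate's corners at (42,165), (210,45), (352,282), (190,392), with the lip toward the upper left. The right crop shows the tape's top label centred at (581,275).

Run:
```python
from h import *
import pickle
s,c=pickle.load(open("w3.pkl","rb"))
def f(p,z,o):return plane(c,[np.array(p)/6+o-.08],z,s)[0]
def rep(n,L,o):
    Q=np.array([f(p,z,o) for p,z in L])[:,:2];e=np.diff(Q,axis=0);print(n,Q.mean(0).round(4),(1e3*np.linalg.norm(e,axis=1)).round(1),np.degrees(np.arctan2(e[:,1],e[:,0])).round(1))
rep("hook",[((42,165),.007),((210,45),.007),((352,282),.007),((190,388),.005)],np.array([235,35]))
rep("shank",[((125,135),.046),((180,97),.046),((242,190),.046),((188,237),.046)],np.array([235,35]))
rep("tape label",[((490-390,238),.052),((563-390,187),.052),((670-390,313),.052),((600-390,363),.052)],np.array([205,205]))
# tool directions
t=bot.read_state();print(t["q"].round(2))
```

```text
hook [0.625  0.2685] [33.9 45.1 32.5] [ -55.6 -147.1  122.9]
shank [0.6302 0.272 ] [ 9.8 16.2 10.6] [ -56.4 -144.6  130.3]
tape label [0.4494 0.2998] [15.5 29.  15.2] [ -53.3 -142.2  128.1]
[ 0.44  0.12  1.77 -0.    1.25  2.01]
```

```bash
python3 -m jog '[{"dx":19,"dy":2,"dz":30,"ax":0,"ay":0,"az":0},{"dx":19,"dy":2,"dz":30,"ax":0,"ay":0,"az":0},{"dx":19,"dy":2,"dz":30,"ax":0,"ay":0,"az":0},{"dx":19,"dy":2,"dz":30,"ax":0,"ay":0,"az":0},{"dx":19,"dy":2,"dz":30,"ax":0,"ay":0,"az":0},{"dx":0,"dy":0,"dz":0,"ax":0,"ay":0,"az":-6.5},{"dx":0,"dy":0,"dz":0,"ax":0,"ay":0,"az":-6.5},{"dx":0,"dy":0,"dz":0,"ax":0,"ay":0,"az":-6.6},{"dx":0,"dy":0,"dz":0,"ax":0,"ay":0,"az":-6.6},{"dx":0,"dy":0,"dz":0,"ax":0,"ay":0,"az":-6.6},{"dx":0,"dy":0,"dz":0,"ax":0,"ay":0,"az":0},{"dx":0,"dy":0,"dz":0,"ax":0,"ay":0,"az":0}]' 0.5 40
python3 - <<'E'
from h import *
s=bot.read_state();A=Ro.from_rotvec(s["tcp_rot"]).as_matrix();print(togo(s,(.625,.2685),.189,-57),A[:,2].round(4))
E
```

```text
time: 4.48
tool_pos: [0.6253, 0.2667, 0.2548]
tcp_rot: [3.016, 0.879, -0.0]
wrist_force: [0.6, -0.2, 0.1]
width: 0.5
grip_force: 0.0
[array([ 0.7, -1.7, 65.8]), np.float64(-0.5)] [-1.e-04 -5.e-04 -1.e+00]
```

```bash
python3 -m jog '[{"dx":0.7,"dy":-1.7,"dz":16,"ax":0,"ay":0,"az":-0.5},{"dx":0,"dy":0,"dz":20,"ax":0,"ay":0,"az":0},{"dx":0,"dy":0,"dz":18,"ax":0,"ay":0,"az":0},{"dx":0,"dy":0,"dz":12,"ax":0,"ay":0,"az":0},{"dx":0,"dy":0,"dz":0,"ax":0,"ay":0,"az":0},{"dx":0,"dy":0,"dz":0,"ax":0,"ay":0,"az":0}]' 
python3 -m jog '[{"dx":0,"dy":0,"dz":0,"ax":0,"ay":0,"az":0},{"dx":0,"dy":0,"dz":0,"ax":0,"ay":0,"az":0},{"dx":0,"dy":0,"dz":0,"ax":0,"ay":0,"az":0},{"dx":0,"dy":0,"dz":0,"ax":0,"ay":0,"az":0},{"dx":0,"dy":0,"dz":0,"ax":0,"ay":0,"az":0},{"dx":0,"dy":0,"dz":0,"ax":0,"ay":0,"az":0},{"dx":0,"dy":0,"dz":0,"ax":0,"ay":0,"az":0},{"dx":0,"dy":0,"dz":0,"ax":0,"ay":0,"az":0}]' 0 40
```

```text
time: 4.98
tool_pos: [0.6241, 0.2702, 0.1879]
tcp_rot: [3.01, 0.898, -0.003]
wrist_force: [0.2, 0.0, 0.7]
width: 0.499
grip_force: 0.0
time: 5.65
tool_pos: [0.6252, 0.2713, 0.1904]
tcp_rot: [-3.009, -0.901, -0.005]
wrist_force: [1.2, -0.1, 6.0]
width: 0.131
grip_force: 39.7
```

```bash
python3 -m jog '[{"dx":0,"dy":0,"dz":-6,"ax":0,"ay":0,"az":0},{"dx":0,"dy":0,"dz":-14,"ax":0,"ay":0,"az":0},{"dx":0,"dy":0,"dz":-25,"ax":0,"ay":0,"az":0},{"dx":0,"dy":0,"dz":-25,"ax":0,"ay":0,"az":0},{"dx":0,"dy":0,"dz":-15,"ax":0,"ay":0,"az":0},{"dx":-14,"dy":9,"dz":-5,"ax":0,"ay":0,"az":0},{"dx":-25,"dy":16,"dz":0,"ax":0,"ay":0,"az":0},{"dx":-25,"dy":17,"dz":0,"ax":0,"ay":0,"az":0},{"dx":-25,"dy":17,"dz":0,"ax":0,"ay":0,"az":0},{"dx":-25,"dy":17,"dz":0,"ax":0,"ay":0,"az":0},{"dx":-25,"dy":17,"dz":0,"ax":0,"ay":0,"az":0},{"dx":-25,"dy":17,"dz":0,"ax":0,"ay":0,"az":0},{"dx":-25,"dy":17,"dz":0,"ax":0,"ay":0,"az":0},{"dx":-25,"dy":16,"dz":0,"ax":0,"ay":0,"az":0},{"dx":-18,"dy":12,"dz":0,"ax":0,"ay":0,"az":0},{"dx":-13,"dy":7,"dz":0,"ax":0,"ay":0,"az":0},{"dx":0,"dy":0,"dz":0,"ax":0,"ay":0,"az":0},{"dx":0,"dy":0,"dz":0,"ax":0,"ay":0,"az":0}]'
python3 - <<'E'
from h import *
s,c=snap("wrist");cv2.imwrite("pics/w4.png",c["img"][:,:,::-1]);A=Ro.from_rotvec(s["tcp_rot"]).as_matrix();print(togo(s,(.508,.002),.2044,-57),A[:,2].round(4))
E
```

```text
time: 7.15
tool_pos: [0.5084, 0.0006, 0.2791]
tcp_rot: [-3.01, -0.898, -0.001]
wrist_force: [0.9, 0.1, -0.3]
width: 0.129
grip_force: 39.0
[array([ 0.4, -1.4, 74.8]), np.float64(0.2)] [ 6.e-04  3.e-04 -1.e+00]
```

View pics/w4.png

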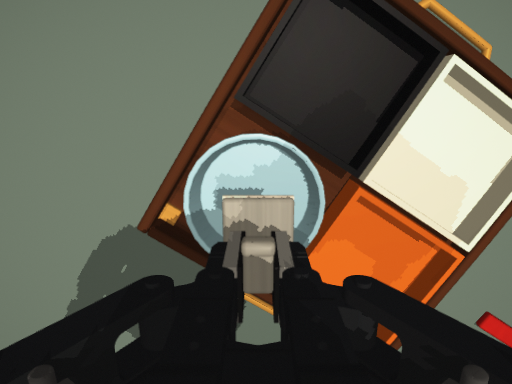

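The hook hangs level between the fingers above the dish. I'll lower it.

```bash
python3 -m jog '[{"dx":0.4,"dy":-1.4,"dz":20,"ax":0,"ay":0,"az":0},{"dx":0,"dy":0,"dz":22,"ax":0,"ay":0,"az":0},{"dx":0,"dy":0,"dz":18,"ax":0,"ay":0,"az":0},{"dx":0,"dy":0,"dz":9,"ax":0,"ay":0,"az":0},{"dx":0,"dy":0,"dz":3,"ax":0,"ay":0,"az":0},{"dx":0,"dy":0,"dz":1,"ax":0,"ay":0,"az":0},{"dx":0,"dy":0,"dz":0,"ax":0,"ay":0,"az":0},{"dx":0,"dy":0,"dz":0,"ax":0,"ay":0,"az":0}]'
python3 -m jog '[{"dx":0,"dy":0,"dz":1,"ax":0,"ay":0,"az":0},{"dx":0,"dy":0,"dz":1,"ax":0,"ay":0,"az":0},{"dx":0,"dy":0,"dz":0,"ax":0,"ay":0,"az":0}]'
```

```text
time: 7.87
tool_pos: [0.5092, 0.0026, 0.2068]
tcp_rot: [3.009, 0.901, 0.003]
wrist_force: [0.6, 0.1, -1.4]
width: 0.125
grip_force: 39.0
time: 8.12
tool_pos: [0.5085, 0.0023, 0.2041]
tcp_rot: [3.009, 0.901, 0.001]
wrist_force: [0.3, 0.0, -1.2]
width: 0.136
grip_force: 39.0
```

```bash
python3 -m jog '[{"dx":0,"dy":0,"dz":1,"ax":0,"ay":0,"az":0},{"dx":0,"dy":0,"dz":0.5,"ax":0,"ay":0,"az":0},{"dx":0,"dy":0,"dz":0,"ax":0,"ay":0,"az":0},{"dx":0,"dy":0,"dz":0,"ax":0,"ay":0,"az":0}]'
```

```text
time: 8.45
tool_pos: [0.5084, 0.0024, 0.2025]
tcp_rot: [3.009, 0.901, 0.0]
wrist_force: [-1.3, -0.8, 2.8]
width: 0.132
grip_force: 39.3
```

```bash
python3 -m jog '[{"dx":0,"dy":0,"dz":0.7,"ax":0,"ay":0,"az":0},{"dx":0,"dy":0,"dz":0,"ax":0,"ay":0,"az":0},{"dx":0,"dy":0,"dz":0,"ax":0,"ay":0,"az":0}]'; python3 -m jog '[{"dx":0,"dy":0,"dz":0,"ax":0,"ay":0,"az":0},{"dx":0,"dy":0,"dz":0,"ax":0,"ay":0,"az":0},{"dx":0,"dy":0,"dz":0,"ax":0,"ay":0,"az":0},{"dx":0,"dy":0,"dz":0,"ax":0,"ay":0,"az":0}]' 0.3
```

```text
time: 8.7
tool_pos: [0.5084, 0.0023, 0.2024]
tcp_rot: [3.009, 0.901, -0.0]
wrist_force: [-3.9, -0.2, 8.2]
width: 0.13
grip_force: 40.1
time: 9.03
tool_pos: [0.5082, 0.0024, 0.2012]
tcp_rot: [-3.009, -0.901, 0.0]
wrist_force: [-0.3, 0.6, -0.3]
width: 0.298
grip_force: 0.0
```

```bash
python3 -m jog '[{"dx":0,"dy":0,"dz":-15,"ax":0,"ay":0,"az":0},{"dx":0,"dy":0,"dz":-30,"ax":0,"ay":0,"az":0},{"dx":0,"dy":0,"dz":-30,"ax":0,"ay":0,"az":0},{"dx":0,"dy":0,"dz":-25,"ax":0,"ay":0,"az":0},{"dx":-20,"dy":34,"dz":0,"ax":0,"ay":0,"az":0},{"dx":-20,"dy":34,"dz":0,"ax":0,"ay":0,"az":0},{"dx":-20,"dy":35,"dz":0,"ax":0,"ay":0,"az":0},{"dx":-20,"dy":35,"dz":0,"ax":0,"ay":0,"az":0},{"dx":-20,"dy":35,"dz":0,"ax":0,"ay":0,"az":0},{"dx":-20,"dy":35,"dz":0,"ax":0,"ay":0,"az":0},{"dx":-20,"dy":35,"dz":0,"ax":0,"ay":0,"az":0},{"dx":-20,"dy":35,"dz":0,"ax":0,"ay":0,"az":0},{"dx":-20,"dy":35,"dz":0,"ax":0,"ay":0,"az":0},{"dx":-19,"dy":35,"dz":0,"ax":0,"ay":0,"az":0},{"dx":0,"dy":0,"dz":10,"ax":0,"ay":0,"az":6},{"dx":0,"dy":0,"dz":10,"ax":0,"ay":0,"az":6},{"dx":0,"dy":0,"dz":0,"ax":0,"ay":0,"az":0},{"dx":0,"dy":0,"dz":0,"ax":0,"ay":0,"az":0}]' 0.5
python3 - <<'E'
from h import *
s=bot.read_state();A=Ro.from_rotvec(s["tcp_rot"]).as_matrix();print(togo(s,(.531,-.398),.196,-69),A[:,2].round(4))
c=optics.read_camera("top");h=c["img"][175:215,235:275,::-1];cv2.imwrite("pics/dish.png",cv2.resize(h,None,fx=8,fy=8,interpolation=cv2.INTER_CUBIC))
E
```

```text
time: 10.53
tool_pos: [0.5328, -0.3975, 0.28]
tcp_rot: [-3.084, -0.585, 0.003]
wrist_force: [-0.4, -0.2, -0.7]
width: 0.503
grip_force: 0.0
[array([-1.7,  0. , 84. ]), np.float64(0.5)] [-0.0022  0.0019 -1.    ]
```

View pics/dish.png

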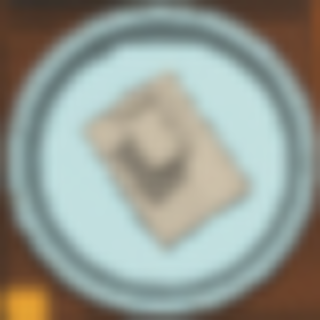

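The hook lies flat, centred in the dish. Next is the clamp.

```bash
python3 -m jog '[{"dx":-1.7,"dy":0,"dz":20,"ax":0,"ay":0,"az":0.5},{"dx":0,"dy":0,"dz":25,"ax":0,"ay":0,"az":0},{"dx":0,"dy":0,"dz":22,"ax":0,"ay":0,"az":0},{"dx":0,"dy":0,"dz":12,"ax":0,"ay":0,"az":0},{"dx":0,"dy":0,"dz":5,"ax":0,"ay":0,"az":0},{"dx":0,"dy":0,"dz":0,"ax":0,"ay":0,"az":0},{"dx":0,"dy":0,"dz":0,"ax":0,"ay":0,"az":0}]' 
python3 -m jog '[{"dx":0,"dy":0,"dz":0,"ax":0,"ay":0,"az":0},{"dx":0,"dy":0,"dz":0,"ax":0,"ay":0,"az":0},{"dx":0,"dy":0,"dz":0,"ax":0,"ay":0,"az":0},{"dx":0,"dy":0,"dz":0,"ax":0,"ay":0,"az":0},{"dx":0,"dy":0,"dz":0,"ax":0,"ay":0,"az":0},{"dx":0,"dy":0,"dz":0,"ax":0,"ay":0,"az":0},{"dx":0,"dy":0,"dz":0,"ax":0,"ay":0,"az":0},{"dx":0,"dy":0,"dz":0,"ax":0,"ay":0,"az":0}]' 0 50
```

```text
time: 11.17
tool_pos: [0.5323, -0.3984, 0.1986]
tcp_rot: [3.088, 0.57, 0.001]
wrist_force: [0.5, -0.3, 0.5]
width: 0.504
grip_force: 0.0
time: 11.83
tool_pos: [0.5325, -0.3989, 0.1994]
tcp_rot: [3.087, 0.568, 0.003]
wrist_force: [0.8, -0.2, 6.3]
width: 0.155
grip_force: 50.1
```

```bash
python3 -m jog '[{"dx":0,"dy":0,"dz":-6,"ax":0,"ay":0,"az":0},{"dx":0,"dy":0,"dz":-14,"ax":0,"ay":0,"az":0},{"dx":0,"dy":0,"dz":-25,"ax":0,"ay":0,"az":0},{"dx":0,"dy":0,"dz":-25,"ax":0,"ay":0,"az":0},{"dx":0,"dy":0,"dz":-15,"ax":0,"ay":0,"az":0},{"dx":5,"dy":-17,"dz":-5,"ax":0,"ay":0,"az":0},{"dx":8,"dy":-28,"dz":0,"ax":0,"ay":0,"az":0},{"dx":9,"dy":-30,"dz":0,"ax":0,"ay":0,"az":0},{"dx":9,"dy":-30,"dz":0,"ax":0,"ay":0,"az":0},{"dx":9,"dy":-30,"dz":0,"ax":0,"ay":0,"az":0},{"dx":9,"dy":-30,"dz":0,"ax":0,"ay":0,"az":0},{"dx":9,"dy":-30,"dz":0,"ax":0,"ay":0,"az":0},{"dx":9,"dy":-30,"dz":0,"ax":0,"ay":0,"az":0},{"dx":8,"dy":-28,"dz":0,"ax":0,"ay":0,"az":0},{"dx":6,"dy":-22,"dz":0,"ax":0,"ay":0,"az":0},{"dx":5,"dy":-16,"dz":0,"ax":0,"ay":0,"az":0},{"dx":0,"dy":0,"dz":0,"ax":0,"ay":0,"az":0},{"dx":0,"dy":0,"dz":0,"ax":0,"ay":0,"az":0}]'
python3 - <<'E'
from h import *
s,c=snap("wrist");cv2.imwrite("pics/w5.png",c["img"][:,:,::-1]);A=Ro.from_rotvec(s["tcp_rot"]).as_matrix();print(togo(s,(.5085,-.096),.2114),A[:,2].round(4))
E
```

```text
time: 13.33
tool_pos: [0.5078, -0.0946, 0.2873]
tcp_rot: [-3.089, -0.572, 0.001]
wrist_force: [-0.4, 0.0, -1.9]
width: 0.153
grip_force: 49.2
[array([ 0.2,  1.6, 75.9])] [-9.e-04 -0.e+00 -1.e+00]
```

View pics/w5.png

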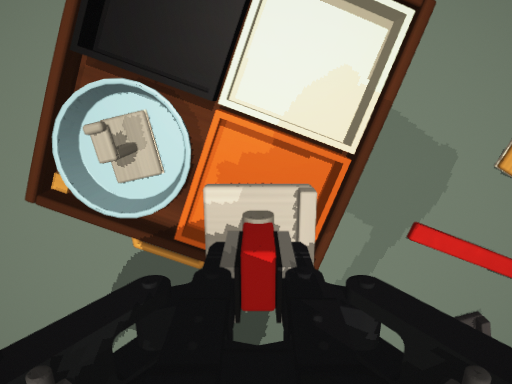

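The clamp is held level above the orange bin, and the hook is upright in the dish. I'll lower the clamp.

```bash
python3 -m jog '[{"dx":0.2,"dy":1.6,"dz":20,"ax":0,"ay":0,"az":0},{"dx":0,"dy":0,"dz":22,"ax":0,"ay":0,"az":0},{"dx":0,"dy":0,"dz":18,"ax":0,"ay":0,"az":0},{"dx":0,"dy":0,"dz":9,"ax":0,"ay":0,"az":0},{"dx":0,"dy":0,"dz":3,"ax":0,"ay":0,"az":0},{"dx":0,"dy":0,"dz":1,"ax":0,"ay":0,"az":0},{"dx":0,"dy":0,"dz":1,"ax":0,"ay":0,"az":0},{"dx":0,"dy":0,"dz":0,"ax":0,"ay":0,"az":0},{"dx":0,"dy":0,"dz":0,"ax":0,"ay":0,"az":0}]'
python3 -m jog '[{"dx":0,"dy":0,"dz":1,"ax":0,"ay":0,"az":0},{"dx":0,"dy":0,"dz":0.5,"ax":0,"ay":0,"az":0},{"dx":0,"dy":0,"dz":0,"ax":0,"ay":0,"az":0},{"dx":0,"dy":0,"dz":0,"ax":0,"ay":0,"az":0}]'
```

```text
time: 14.13
tool_pos: [0.51, -0.0974, 0.2146]
tcp_rot: [3.089, 0.568, 0.003]
wrist_force: [-0.1, 0.2, -1.7]
width: 0.153
grip_force: 49.2
time: 14.47
tool_pos: [0.5093, -0.0971, 0.2121]
tcp_rot: [3.09, 0.568, 0.0]
wrist_force: [-0.1, -0.1, -2.0]
width: 0.156
grip_force: 49.2
```

```bash
python3 -m jog '[{"dx":0,"dy":0,"dz":0.7,"ax":0,"ay":0,"az":0},{"dx":0,"dy":0,"dz":0.5,"ax":0,"ay":0,"az":0},{"dx":0,"dy":0,"dz":0,"ax":0,"ay":0,"az":0},{"dx":0,"dy":0,"dz":0,"ax":0,"ay":0,"az":0}]'
```

```text
time: 14.8
tool_pos: [0.5094, -0.0972, 0.2114]
tcp_rot: [3.09, 0.568, 0.0]
wrist_force: [-2.4, 1.1, 6.4]
width: 0.152
grip_force: 50.0
```

```bash
python3 -m jog '[{"dx":0,"dy":0,"dz":0,"ax":0,"ay":0,"az":0},{"dx":0,"dy":0,"dz":0,"ax":0,"ay":0,"az":0},{"dx":0,"dy":0,"dz":0,"ax":0,"ay":0,"az":0},{"dx":0,"dy":0,"dz":0,"ax":0,"ay":0,"az":0},{"dx":0,"dy":0,"dz":-15,"ax":0,"ay":0,"az":0},{"dx":0,"dy":0,"dz":-30,"ax":0,"ay":0,"az":0},{"dx":0,"dy":0,"dz":-35,"ax":0,"ay":0,"az":0},{"dx":0,"dy":0,"dz":-35,"ax":0,"ay":0,"az":0},{"dx":0,"dy":0,"dz":-35,"ax":0,"ay":0,"az":0}]' 0.32
python3 -m jog '[{"dx":4,"dy":-36.5,"dz":0,"ax":0,"ay":0,"az":0},{"dx":4,"dy":-36.5,"dz":0,"ax":0,"ay":0,"az":0},{"dx":4,"dy":-36.5,"dz":0,"ax":0,"ay":0,"az":0},{"dx":4,"dy":-36.5,"dz":0,"ax":0,"ay":0,"az":0},{"dx":4,"dy":-36.5,"dz":0,"ax":0,"ay":0,"az":0},{"dx":4,"dy":-36.5,"dz":0,"ax":0,"ay":0,"az":0},{"dx":4,"dy":-36.5,"dz":0,"ax":0,"ay":0,"az":0},{"dx":4,"dy":-36.5,"dz":0,"ax":0,"ay":0,"az":0},{"dx":4,"dy":-36.5,"dz":0,"ax":0,"ay":0,"az":0},{"dx":4,"dy":-36.5,"dz":0,"ax":0,"ay":0,"az":0},{"dx":4,"dy":-36.5,"dz":0,"ax":0,"ay":0,"az":0},{"dx":4,"dy":-36.5,"dz":0,"ax":0,"ay":0,"az":0},{"dx":0,"dy":0,"dz":0,"ax":0,"ay":0,"az":7},{"dx":0,"dy":0,"dz":0,"ax":0,"ay":0,"az":7},{"dx":0,"dy":0,"dz":0,"ax":0,"ay":0,"az":6.8},{"dx":0,"dy":0,"dz":0,"ax":0,"ay":0,"az":0},{"dx":0,"dy":0,"dz":0,"ax":0,"ay":0,"az":0}]' 0.8
python3 - <<'E'
from h import *
import pickle
s,c=snap("wrist");pickle.dump((s,c),open("w6.pkl","wb"))
im=c["img"][:,:,::-1]
P=proj(c,[(.4494,.2998,.04),(.51,.413,.05)],s).round().astype(int);print(P)
z=[]
for p in P:
    x,y=p-50;x=max(x,0);y=max(y,0);print(x,y);z.append(cv2.resize(im[y:y+100,x:x+100],(400,400),interpolation=cv2.INTER_CUBIC))
cv2.imwrite("pics/w6.png",np.hstack(z))
E
```

```text
time: 15.55
tool_pos: [0.509, -0.0971, 0.3619]
tcp_rot: [-3.089, -0.568, 0.001]
wrist_force: [0.4, -0.3, -0.3]
width: 0.315
grip_force: 0.0
time: 16.97
tool_pos: [0.3982, 0.3293, 0.3606]
tcp_rot: [3.141, 0.007, -0.0]
wrist_force: [-0.2, 0.2, -0.7]
width: 0.794
grip_force: 0.0
[[293 119]
 [148  39]]
243 69
98 0
```

View pics/w6.png

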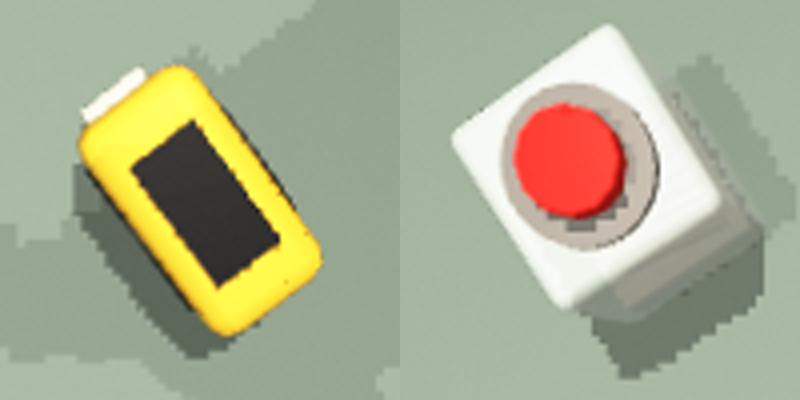

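The tape's label corners are at (131,168), (194,120), (281,241), (217,290), and the label is centred on the case. The dispenser's top corners are at (451,138), (608,24), (722,200), (563,310).

Run:
```python
from h import *
import pickle
s,c=pickle.load(open("w6.pkl","rb"))
def rep(n,L,z,o):
    Q=plane(c,np.array(L)/4+np.array(o)-.12,z,s)[:,:2];e=np.diff(Q,axis=0);print(n,Q.mean(0).round(4),(1e3*np.linalg.norm(e,axis=1)).round(1),np.degrees(np.arctan2(e[:,1],e[:,0])).round(1))
rep("label",[(131,168),(194,120),(281,241),(217,290)],.052,(243,69))
rep("case",[(75,136),(180,58),(328,262),(222,340)],.047,(243,69))
rep("nail",[(51,138),(208,24),(322,200),(163,310)],.05,(98,0))
print(togo(s,(.449,.300),.25,-52.5))
```

```text
label [0.4492 0.3   ] [15.3 29.4 15.9] [ -52.7 -142.3  128.3]
case [0.4498 0.3002] [25.5 50.4 26.6] [ -53.7 -141.9  127.4]
nail [0.5079 0.4159] [37.2 37.6 37.9] [ -58.  -147.5  121.9]
[array([ 50.7,  29.5, 110.5]), np.float64(-37.3)]
```

```bash
python3 -m jog '[{"dx":12.7,"dy":7.4,"dz":27,"ax":0,"ay":0,"az":0},{"dx":12.7,"dy":7.4,"dz":27,"ax":0,"ay":0,"az":0},{"dx":12.7,"dy":7.4,"dz":27,"ax":0,"ay":0,"az":0},{"dx":12.7,"dy":7.4,"dz":27,"ax":0,"ay":0,"az":0},{"dx":0,"dy":0,"dz":0,"ax":0,"ay":0,"az":-6.2},{"dx":0,"dy":0,"dz":0,"ax":0,"ay":0,"az":-6.2},{"dx":0,"dy":0,"dz":0,"ax":0,"ay":0,"az":-6.2},{"dx":0,"dy":0,"dz":0,"ax":0,"ay":0,"az":-6.2},{"dx":0,"dy":0,"dz":0,"ax":0,"ay":0,"az":-6.2},{"dx":0,"dy":0,"dz":0,"ax":0,"ay":0,"az":-6.2},{"dx":0,"dy":0,"dz":0,"ax":0,"ay":0,"az":0},{"dx":0,"dy":0,"dz":0,"ax":0,"ay":0,"az":0}]' 0.7
python3 - <<'E'
from h import *
s=bot.read_state();A=Ro.from_rotvec(s["tcp_rot"]).as_matrix();print(togo(s,(.4495,.300),.195,-52.4),A[:,2].round(4))
E
```

```text
time: 18.02
tool_pos: [0.4493, 0.2994, 0.2528]
tcp_rot: [-2.978, -1.0, -0.0]
wrist_force: [0.2, -0.2, -0.9]
width: 0.697
grip_force: 0.0
[array([ 0.5, -0.4, 57.8]), np.float64(-0.5)] [ 1.e-04  1.e-04 -1.e+00]
```

```bash
python3 -m jog '[{"dx":0.5,"dy":-0.4,"dz":16,"ax":0,"ay":0,"az":-0.5},{"dx":0,"dy":0,"dz":20,"ax":0,"ay":0,"az":0},{"dx":0,"dy":0,"dz":14,"ax":0,"ay":0,"az":0},{"dx":0,"dy":0,"dz":8,"ax":0,"ay":0,"az":0},{"dx":0,"dy":0,"dz":0,"ax":0,"ay":0,"az":0},{"dx":0,"dy":0,"dz":0,"ax":0,"ay":0,"az":0}]'
python3 -m jog '[{"dx":0,"dy":0,"dz":0,"ax":0,"ay":0,"az":0},{"dx":0,"dy":0,"dz":0,"ax":0,"ay":0,"az":0},{"dx":0,"dy":0,"dz":0,"ax":0,"ay":0,"az":0},{"dx":0,"dy":0,"dz":0,"ax":0,"ay":0,"az":0},{"dx":0,"dy":0,"dz":0,"ax":0,"ay":0,"az":0},{"dx":0,"dy":0,"dz":0,"ax":0,"ay":0,"az":0},{"dx":0,"dy":0,"dz":0,"ax":0,"ay":0,"az":0},{"dx":0,"dy":0,"dz":0,"ax":0,"ay":0,"az":0}]' 0 50
python3 - <<'E'
from h import *
s=bot.read_state();d=togo(s,(.607,.002),.29)[0];print(d,d/10)
E
```

```text
time: 18.52
tool_pos: [0.4493, 0.3002, 0.1946]
tcp_rot: [2.973, 1.015, -0.001]
wrist_force: [0.9, 0.2, -0.1]
width: 0.698
grip_force: 0.0
time: 19.18
tool_pos: [0.4501, 0.3008, 0.1961]
tcp_rot: [-2.972, -1.016, -0.004]
wrist_force: [-0.0, 0.4, 6.6]
width: 0.323
grip_force: 50.7
[-58.5 332.3 -94. ] [-5.85 33.23 -9.4 ]
```

```bash
python3 -m jog '[{"dx":0,"dy":0,"dz":-6,"ax":0,"ay":0,"az":0},{"dx":0,"dy":0,"dz":-14,"ax":0,"ay":0,"az":0},{"dx":0,"dy":0,"dz":-25,"ax":0,"ay":0,"az":0},{"dx":0,"dy":0,"dz":-30,"ax":0,"ay":0,"az":0},{"dx":0,"dy":0,"dz":-15,"ax":0,"ay":0,"az":0},{"dx":-3.5,"dy":18,"dz":-4,"ax":0,"ay":0,"az":0},{"dx":-5,"dy":28,"dz":0,"ax":0,"ay":0,"az":0},{"dx":-5.5,"dy":31,"dz":0,"ax":0,"ay":0,"az":0},{"dx":-5.5,"dy":31,"dz":0,"ax":0,"ay":0,"az":0},{"dx":-5.5,"dy":31,"dz":0,"ax":0,"ay":0,"az":0},{"dx":-5.5,"dy":31,"dz":0,"ax":0,"ay":0,"az":0},{"dx":-5.5,"dy":31,"dz":0,"ax":0,"ay":0,"az":0},{"dx":-5.5,"dy":31,"dz":0,"ax":0,"ay":0,"az":0},{"dx":-5.5,"dy":31,"dz":0,"ax":0,"ay":0,"az":0},{"dx":-5,"dy":29,"dz":0,"ax":0,"ay":0,"az":0},{"dx":-4,"dy":23,"dz":0,"ax":0,"ay":0,"az":0},{"dx":-3,"dy":17,"dz":0,"ax":0,"ay":0,"az":0}]'
python3 -m jog '[{"dx":0,"dy":0,"dz":0,"ax":0,"ay":0,"az":5},{"dx":0,"dy":0,"dz":0,"ax":0,"ay":0,"az":6},{"dx":0,"dy":0,"dz":0,"ax":0,"ay":0,"az":6},{"dx":0,"dy":0,"dz":0,"ax":0,"ay":0,"az":6},{"dx":0,"dy":0,"dz":0,"ax":0,"ay":0,"az":6},{"dx":0,"dy":0,"dz":0,"ax":0,"ay":0,"az":5},{"dx":0,"dy":0,"dz":0,"ax":0,"ay":0,"az":3},{"dx":0,"dy":0,"dz":0,"ax":0,"ay":0,"az":0},{"dx":0,"dy":0,"dz":0,"ax":0,"ay":0,"az":0}]'
python3 - <<'E'
from h import *
s=bot.read_state();A=Ro.from_rotvec(s["tcp_rot"]).as_matrix();print(togo(s,(.607,.0025),.208,-89.3),A[:,2].round(4))
E
```

```text
time: 20.6
tool_pos: [0.6062, -0.0005, 0.2884]
tcp_rot: [2.973, 1.014, -0.002]
wrist_force: [0.5, 0.0, -1.3]
width: 0.32
grip_force: 49.8
time: 21.35
tool_pos: [0.6055, 0.0017, 0.2884]
tcp_rot: [-3.141, -0.023, 0.002]
wrist_force: [-0.0, 0.5, -1.6]
width: 0.318
grip_force: 49.8
[array([ 1.7, -0.8, 80.3]), np.float64(0.1)] [-0.0012  0.     -1.    ]
```

```bash
python3 -m jog '[{"dx":1.5,"dy":-0.8,"dz":20,"ax":0,"ay":0,"az":0},{"dx":0,"dy":0,"dz":25,"ax":0,"ay":0,"az":0},{"dx":0,"dy":0,"dz":18,"ax":0,"ay":0,"az":0},{"dx":0,"dy":0,"dz":9,"ax":0,"ay":0,"az":0},{"dx":0,"dy":0,"dz":4,"ax":0,"ay":0,"az":0},{"dx":0,"dy":0,"dz":1,"ax":0,"ay":0,"az":0},{"dx":0,"dy":0,"dz":1,"ax":0,"ay":0,"az":0},{"dx":0,"dy":0,"dz":0.5,"ax":0,"ay":0,"az":0},{"dx":0,"dy":0,"dz":0.5,"ax":0,"ay":0,"az":0},{"dx":0,"dy":0,"dz":0,"ax":0,"ay":0,"az":0},{"dx":0,"dy":0,"dz":0,"ax":0,"ay":0,"az":0}]'
python3 -m jog '[{"dx":0,"dy":0,"dz":0.7,"ax":0,"ay":0,"az":0},{"dx":0,"dy":0,"dz":0,"ax":0,"ay":0,"az":0},{"dx":0,"dy":0,"dz":0,"ax":0,"ay":0,"az":0}]'
```

```text
time: 22.27
tool_pos: [0.6077, 0.0024, 0.2106]
tcp_rot: [3.141, 0.02, 0.002]
wrist_force: [0.1, -1.1, -0.3]
width: 0.322
grip_force: 49.9
time: 22.52
tool_pos: [0.6073, 0.0025, 0.2091]
tcp_rot: [-3.142, -0.02, -0.0]
wrist_force: [-0.0, -0.3, -0.9]
width: 0.321
grip_force: 49.9
```

```bash
python3 -m jog '[{"dx":0,"dy":0,"dz":0.6,"ax":0,"ay":0,"az":0},{"dx":0,"dy":0,"dz":0.6,"ax":0,"ay":0,"az":0},{"dx":0,"dy":0,"dz":0,"ax":0,"ay":0,"az":0},{"dx":0,"dy":0,"dz":0,"ax":0,"ay":0,"az":0}]'
```

```text
time: 22.85
tool_pos: [0.6074, 0.0025, 0.2082]
tcp_rot: [-3.142, -0.02, -0.0]
wrist_force: [-1.2, 0.5, 1.4]
width: 0.32
grip_force: 50.2
```

```bash
python3 -m jog '[{"dx":0,"dy":0,"dz":0.6,"ax":0,"ay":0,"az":0},{"dx":0,"dy":0,"dz":0,"ax":0,"ay":0,"az":0},{"dx":0,"dy":0,"dz":0,"ax":0,"ay":0,"az":0}]'
```

```text
time: 23.1
tool_pos: [0.6074, 0.0025, 0.2081]
tcp_rot: [3.142, 0.02, 0.0]
wrist_force: [-2.5, -0.5, 5.7]
width: 0.317
grip_force: 50.8
```

```bash
python3 -m jog '[{"dx":0,"dy":0,"dz":0,"ax":0,"ay":0,"az":0},{"dx":0,"dy":0,"dz":0,"ax":0,"ay":0,"az":0},{"dx":0,"dy":0,"dz":0,"ax":0,"ay":0,"az":0},{"dx":0,"dy":0,"dz":0,"ax":0,"ay":0,"az":0},{"dx":0,"dy":0,"dz":-12,"ax":0,"ay":0,"az":0},{"dx":0,"dy":0,"dz":-28,"ax":0,"ay":0,"az":0},{"dx":0,"dy":0,"dz":-35,"ax":0,"ay":0,"az":0},{"dx":0,"dy":0,"dz":-25,"ax":0,"ay":0,"az":0},{"dx":0,"dy":0,"dz":0,"ax":0,"ay":0,"az":0}]' 0.47
python3 - <<'E'
from h import *
s=bot.read_state();print(togo(s,(.508,.416),.28,-58.2))
E
```

```text
time: 23.85
tool_pos: [0.6102, 0.0024, 0.3154]
tcp_rot: [3.141, 0.02, 0.02]
wrist_force: [0.0, 0.2, 1.7]
width: 0.473
grip_force: 0.0
[array([ -97.2, -414.9,   33.9]), np.float64(-31.1)]
```

```bash
python3 -m jog '[{"dx":-8.8,"dy":-37.7,"dz":0,"ax":0,"ay":0,"az":0},{"dx":-8.8,"dy":-37.7,"dz":0,"ax":0,"ay":0,"az":0},{"dx":-8.8,"dy":-37.7,"dz":0,"ax":0,"ay":0,"az":0},{"dx":-8.8,"dy":-37.7,"dz":0,"ax":0,"ay":0,"az":0},{"dx":-8.8,"dy":-37.7,"dz":0,"ax":0,"ay":0,"az":0},{"dx":-8.8,"dy":-37.7,"dz":0,"ax":0,"ay":0,"az":0},{"dx":-8.8,"dy":-37.7,"dz":0,"ax":0,"ay":0,"az":0},{"dx":-8.8,"dy":-37.7,"dz":0,"ax":0,"ay":0,"az":0},{"dx":-8.8,"dy":-37.7,"dz":0,"ax":0,"ay":0,"az":0},{"dx":-8.8,"dy":-37.7,"dz":0,"ax":0,"ay":0,"az":0},{"dx":-8.8,"dy":-37.7,"dz":0,"ax":0,"ay":0,"az":0},{"dx":0,"dy":0,"dz":8,"ax":0,"ay":0,"az":-6.2},{"dx":0,"dy":0,"dz":8,"ax":0,"ay":0,"az":-6.2},{"dx":0,"dy":0,"dz":8,"ax":0,"ay":0,"az":-6.2},{"dx":0,"dy":0,"dz":8,"ax":0,"ay":0,"az":-6.2},{"dx":0,"dy":0,"dz":0,"ax":0,"ay":0,"az":-6.2},{"dx":0,"dy":0,"dz":0,"ax":0,"ay":0,"az":0},{"dx":0,"dy":0,"dz":0,"ax":0,"ay":0,"az":0}]' 0.85
python3 - <<'E'
from h import *
s=bot.read_state();A=Ro.from_rotvec(s["tcp_rot"]).as_matrix();print(togo(s,(.508,.416),.195,-58.2),A[:,2].round(4))
E
```

```text
time: 25.35
tool_pos: [0.5052, 0.4159, 0.2753]
tcp_rot: [3.023, 0.855, -0.0]
wrist_force: [0.5, 1.1, -0.8]
width: 0.85
grip_force: 0.0
[array([ 2.5,  1.4, 80.3]), np.float64(-0.2)] [-2.e-04 -1.e-04 -1.e+00]
```

```bash
python3 -m jog '[{"dx":2.5,"dy":1.4,"dz":16,"ax":0,"ay":0,"az":0},{"dx":0,"dy":0,"dz":22,"ax":0,"ay":0,"az":0},{"dx":0,"dy":0,"dz":22,"ax":0,"ay":0,"az":0},{"dx":0,"dy":0,"dz":14,"ax":0,"ay":0,"az":0},{"dx":0,"dy":0,"dz":6,"ax":0,"ay":0,"az":0},{"dx":0,"dy":0,"dz":0,"ax":0,"ay":0,"az":0},{"dx":0,"dy":0,"dz":0,"ax":0,"ay":0,"az":0}]'
python3 -m jog '[{"dx":0,"dy":0,"dz":0,"ax":0,"ay":0,"az":0},{"dx":0,"dy":0,"dz":0,"ax":0,"ay":0,"az":0},{"dx":0,"dy":0,"dz":0,"ax":0,"ay":0,"az":0},{"dx":0,"dy":0,"dz":0,"ax":0,"ay":0,"az":0},{"dx":0,"dy":0,"dz":0,"ax":0,"ay":0,"az":0},{"dx":0,"dy":0,"dz":0,"ax":0,"ay":0,"az":0},{"dx":0,"dy":0,"dz":0,"ax":0,"ay":0,"az":0},{"dx":0,"dy":0,"dz":0,"ax":0,"ay":0,"az":0}]' 0 40
python3 - <<'E'
from h import *
s=bot.read_state();d=togo(s,(.607,-.095),.32)[0];print(d,d/10)
E
```

```text
time: 25.93
tool_pos: [0.5083, 0.4162, 0.1957]
tcp_rot: [-3.022, -0.858, -0.001]
wrist_force: [0.8, -0.2, -0.7]
width: 0.849
grip_force: 0.0
time: 26.6
tool_pos: [0.5088, 0.4166, 0.197]
tcp_rot: [-3.021, -0.859, -0.004]
wrist_force: [0.4, 0.5, 6.1]
width: 0.46
grip_force: 42.2
[-185.2  486.7 -123.7] [-18.52  48.67 -12.37]
```

```bash
python3 -m jog '[{"dx":0,"dy":0,"dz":-6,"ax":0,"ay":0,"az":0},{"dx":0,"dy":0,"dz":-14,"ax":0,"ay":0,"az":0},{"dx":0,"dy":0,"dz":-28,"ax":0,"ay":0,"az":0},{"dx":0,"dy":0,"dz":-32,"ax":0,"ay":0,"az":0},{"dx":0,"dy":0,"dz":-30,"ax":0,"ay":0,"az":0},{"dx":-6,"dy":15,"dz":-14,"ax":0,"ay":0,"az":0},{"dx":-10,"dy":26,"dz":0,"ax":0,"ay":0,"az":0},{"dx":-12,"dy":32,"dz":0,"ax":0,"ay":0,"az":0},{"dx":-13,"dy":34,"dz":0,"ax":0,"ay":0,"az":0},{"dx":-13,"dy":34,"dz":0,"ax":0,"ay":0,"az":0},{"dx":-13,"dy":34,"dz":0,"ax":0,"ay":0,"az":0},{"dx":-13,"dy":34,"dz":0,"ax":0,"ay":0,"az":0},{"dx":-13,"dy":34,"dz":0,"ax":0,"ay":0,"az":0},{"dx":-13,"dy":34,"dz":0,"ax":0,"ay":0,"az":0},{"dx":-13,"dy":34,"dz":0,"ax":0,"ay":0,"az":0},{"dx":-13,"dy":34,"dz":0,"ax":0,"ay":0,"az":0},{"dx":-13,"dy":34,"dz":0,"ax":0,"ay":0,"az":0},{"dx":-12,"dy":32,"dz":0,"ax":0,"ay":0,"az":0},{"dx":-12,"dy":32,"dz":0,"ax":0,"ay":0,"az":0},{"dx":-10,"dy":26,"dz":0,"ax":0,"ay":0,"az":0}]'
python3 -m jog '[{"dx":-6,"dy":18,"dz":0,"ax":0,"ay":0,"az":0},{"dx":0,"dy":0,"dz":0,"ax":0,"ay":0,"az":5},{"dx":0,"dy":0,"dz":0,"ax":0,"ay":0,"az":6},{"dx":0,"dy":0,"dz":0,"ax":0,"ay":0,"az":6},{"dx":0,"dy":0,"dz":0,"ax":0,"ay":0,"az":6},{"dx":0,"dy":0,"dz":0,"ax":0,"ay":0,"az":5},{"dx":0,"dy":0,"dz":0,"ax":0,"ay":0,"az":3},{"dx":0,"dy":0,"dz":0,"ax":0,"ay":0,"az":0},{"dx":0,"dy":0,"dz":0,"ax":0,"ay":0,"az":0}]'
python3 - <<'E'
from h import *
s=bot.read_state();A=Ro.from_rotvec(s["tcp_rot"]).as_matrix();print(togo(s,(.607,-.0955),.209,-89.3),A[:,2].round(4))
E
```

```text
time: 28.27
tool_pos: [0.6024, -0.0794, 0.3201]
tcp_rot: [3.022, 0.857, 0.0]
wrist_force: [0.9, 0.5, -1.1]
width: 0.459
grip_force: 41.6
time: 29.02
tool_pos: [0.6067, -0.0955, 0.3198]
tcp_rot: [-3.142, -0.023, -0.0]
wrist_force: [0.0, 0.2, -1.2]
width: 0.462
grip_force: 41.6
[array([3.000e-01, 1.000e-01, 1.108e+02]), np.float64(0.1)] [ 0.  0. -1.]
```

```bash
python3 -m jog '[{"dx":0.3,"dy":0,"dz":20,"ax":0,"ay":0,"az":0},{"dx":0,"dy":0,"dz":30,"ax":0,"ay":0,"az":0},{"dx":0,"dy":0,"dz":26,"ax":0,"ay":0,"az":0},{"dx":0,"dy":0,"dz":18,"ax":0,"ay":0,"az":0},{"dx":0,"dy":0,"dz":9,"ax":0,"ay":0,"az":0},{"dx":0,"dy":0,"dz":4,"ax":0,"ay":0,"az":0},{"dx":0,"dy":0,"dz":1,"ax":0,"ay":0,"az":0},{"dx":0,"dy":0,"dz":1,"ax":0,"ay":0,"az":0},{"dx":0,"dy":0,"dz":0.5,"ax":0,"ay":0,"az":0},{"dx":0,"dy":0,"dz":0,"ax":0,"ay":0,"az":0},{"dx":0,"dy":0,"dz":0,"ax":0,"ay":0,"az":0}]'
python3 -m jog '[{"dx":0,"dy":0,"dz":0.6,"ax":0,"ay":0,"az":0},{"dx":0,"dy":0,"dz":0.6,"ax":0,"ay":0,"az":0},{"dx":0,"dy":0,"dz":0,"ax":0,"ay":0,"az":0},{"dx":0,"dy":0,"dz":0,"ax":0,"ay":0,"az":0}]'
```

```text
time: 29.93
tool_pos: [0.6078, -0.0956, 0.211]
tcp_rot: [3.141, 0.02, 0.003]
wrist_force: [0.5, -0.7, -0.6]
width: 0.457
grip_force: 41.5
time: 30.27
tool_pos: [0.6075, -0.0956, 0.209]
tcp_rot: [3.141, 0.02, 0.001]
wrist_force: [-0.4, 0.1, 2.4]
width: 0.459
grip_force: 41.7
```

```bash
python3 -m jog '[{"dx":0,"dy":0,"dz":0.6,"ax":0,"ay":0,"az":0},{"dx":0,"dy":0,"dz":0,"ax":0,"ay":0,"az":0},{"dx":0,"dy":0,"dz":0,"ax":0,"ay":0,"az":0}]'
python3 -m jog '[{"dx":0,"dy":0,"dz":0,"ax":0,"ay":0,"az":0},{"dx":0,"dy":0,"dz":0,"ax":0,"ay":0,"az":0},{"dx":0,"dy":0,"dz":0,"ax":0,"ay":0,"az":0},{"dx":0,"dy":0,"dz":0,"ax":0,"ay":0,"az":0},{"dx":0,"dy":0,"dz":-10,"ax":0,"ay":0,"az":0},{"dx":0,"dy":0,"dz":-25,"ax":0,"ay":0,"az":0},{"dx":0,"dy":0,"dz":-35,"ax":0,"ay":0,"az":0},{"dx":0,"dy":0,"dz":-40,"ax":0,"ay":0,"az":0},{"dx":0,"dy":0,"dz":-40,"ax":0,"ay":0,"az":0},{"dx":-38,"dy":0,"dz":0,"ax":0,"ay":0,"az":0},{"dx":-38,"dy":0,"dz":0,"ax":0,"ay":0,"az":0},{"dx":-38,"dy":0,"dz":0,"ax":0,"ay":0,"az":0},{"dx":0,"dy":-38,"dz":-10,"ax":0,"ay":0,"az":0},{"dx":0,"dy":0,"dz":0,"ax":0,"ay":0,"az":0},{"dx":0,"dy":0,"dz":0,"ax":0,"ay":0,"az":0}]' 0.6
python3 - <<'E'
from h import *
s,c=snap("wrist");cv2.imwrite("pics/end.png",c["img"][:,:,::-1])
E
```

```text
time: 30.52
tool_pos: [0.6075, -0.0956, 0.209]
tcp_rot: [3.141, 0.02, 0.001]
wrist_force: [-1.8, 0.6, 4.8]
width: 0.461
grip_force: 42.3
time: 31.77
tool_pos: [0.4922, -0.0582, 0.3694]
tcp_rot: [3.141, 0.023, 0.004]
wrist_force: [-0.7, -0.3, -0.5]
width: 0.599
grip_force: 0.0
```

View pics/end.png

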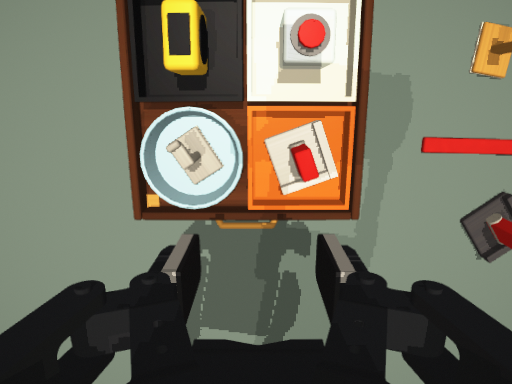

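All four stand upright in the right places: hook in the dish (193,155), clamp in orange (302,158), tape in black (185,38), dispenser in white (309,38). The brass hook and dark clamp haven't been touched.

```bash
python3 -c "
from workcell import bot
print(bot.finish_job())"
```

```text
the job is handed in; nothing more can be done
None
```

The job is handed in after about 32 s of robot time: the final picture showed the chrome hook, aluminium clamp, tape measure and nail dispenser upright in their places, packed in the order asked, and the brass hook and dark clamp were left alone.

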